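# Speed up the stirrer by four clicks and start it

### The job

With closed fingertips, push the wing of the stirrer's speed dial round clockwise (seen from above) by exactly four clicks from where it stands now, never past the fourth, and let it rest in that click. Then press the green start key fully down with a fingertip and let it come up again. Only push gently, grip and lift nothing, and leave the jar, bottles, glass, scale, cap and tile where they stand.

Things in the scene. Friction and masses are not known exactly. Their poses are not given: they have to be found in the camera images.
- dial (a joint): Speed dial, rad; grows clockwise seen from above. Ten click stops, 0.419 rad (24 deg) apart, from 0 to 3.77; hard stops 0.06 beyond. Starts in one of the first four. Well past halfway (over 0.25 rad) it springs on into the next stop by itself, ahead of the finger; let go before halfway it springs back (or may hang at halfway). A click takes a push of up to 6 N on the wing, 36 mm from the axis.
- dial_center (a point): On the dial's upright axis, level with the disc's upper face, 74 mm above the table. Grey disc 100 mm across, 12 mm thick, face up on the stirrer's deck. Black hub 26 mm across, 26 mm high above the disc. One black wing, 10 mm thick, 24 mm high above the disc, runs radially from hub to 48 mm from the axis, yellow line on top. Rest of the disc flat. Marks on the deck show the ten stops.
- wing_tip (a point): Point on the top edge of the wing, on its centre line, 45 mm from the dial's axis and 24 mm above the disc's upper face. The direction from dial_center to it is the direction of the wing.
- start_key (a joint): Travel of the green start key, m: 0 up, 0.006 fully down; sprung, about 4 N at the bottom; it comes up again by itself.
- start_key_top (a point): Centre of the top of the round green key, 26 mm across, when up; it is pressed straight down. The key stands in a low black housing on the deck to the left of the dial, about 100 mm from the dial's axis. The point moves with the key.
- stirrer: White laboratory stirrer, fixed, 290 (x) by 200 (y) mm, deck 60 mm high; origin under its centre, on the table; x points from the dial end (towards the robot) to the round steel plate at the far end: 140 mm across, top 74 mm above the table, centre at x 65. Dial axis at x -80, y -30 mm; key at x -75, y +70 mm.
- jar: Amber jar with blue cap, 56 mm across, 85 mm high, standing on the stirrer's plate; origin under its centre. Leave alone.
- scale: Pocket scale, 170 by 135 by 28 mm, on the table; origin under its centre. Leave alone.
- open_bottle: Open amber glass, 52 mm across, 75 mm high, standing on the scale; origin under its centre. Leave alone.
- bottle_a: Amber bottle with blue cap, 54 mm across, 100 mm high, on the table; origin under its centre. Leave alone.
- bottle_b: Amber bottle with blue cap, 60 mm across, 115 mm high, on the table; origin under its centre. Leave alone.
- cap: Blue screw cap lying open side up, 38 mm across, 22 mm high, on the table; origin under its centre. Leave alone.
- tile: White ceramic tile, 90 by 90 by 8 mm, on the table; origin under its centre. Leave alone.

How it is judged (in metres and radians):
On the way, in this order (a step that is already met when the one before it is completed fails the run):
1. the fingers are pushing the dial on, past its second click (distance of wing_tip from where it was at the start of the episode above 0.033 m and contact force between the fingers and dial above 0.2 N).
2. the dial rests in the fourth click, let go, the start key still up (distance of wing_tip from where it was at the start of the episode between 0.062 and 0.0718 m and value of joint dial above 1.5 rad and contact force between the fingers and dial below 0.1 N and value of joint start_key below 0.002 m), for 0.3 s.
3. the start key is pressed down by the fingers, the dial still in its fourth click (distance of wing_tip from where it was at the start of the episode between 0.062 and 0.0718 m and value of joint dial above 1.5 rad and value of joint start_key above 0.0045 m and contact force between the fingers and start_key above 0.5 N), for 0.05 s.
At the end, for the whole second after the job is handed in: The dial rests four clicks (96 degrees, to within about 8) clockwise of where it started, the start key has been pressed at least 4.5 mm and is up again (within 1.5 mm), and jar, scale, glass, bottles, cap and tile are within 10 mm of where they stood (distance of wing_tip from where it was at the start of the episode between 0.062 and 0.0718 m and value of joint dial above 1.5 rad and velocity of joint dial between -0.05 and 0.05 rad/s and value of joint start_key below 0.0015 m and distance of each of jar, scale, open_bottle, bottle_a, bottle_b, cap, tile from where it was at the start of the episode below 0.01 m); the robot touches nothing.
It fails at once if the dial was turned past its fourth click (over the crest to the fifth) (distance of wing_tip from where it was at the start of the episode above 0.0745 m).
It fails at once if the start key was pressed before the dial stood in its fourth click (distance of wing_tip from where it was at the start of the episode below 0.06 m and value of joint start_key above 0.0035 m).
It fails at once if the dial was gripped or pushed hard (over 30 N) (contact force between the fingers and dial above 30 N).
It fails at once if the start key was pushed hard (over 30 N) (contact force between the fingers and start_key above 30 N).
It fails at once if a bystander was lifted, pushed or tipped (distance of any of jar, scale, open_bottle, bottle_a, bottle_b, cap, tile from where it was at the start of the episode above 0.015 m or angle between any of jar, scale, open_bottle, bottle_a, bottle_b, cap, tile's own z axis and vertical above 0.3 rad).
It also fails if it takes over 45 s, if anything falls off the work surface, if the arm or the gripper's body presses on something with over 40 N, if the wrist force passes 120 N, or if a joint passes its speed limit or range.

### The arm

A 6-joint arm with a two-finger parallel gripper is mounted at the origin on the work surface. World frame = base frame: x ahead of the robot, y to its left, z up, the work surface at z = 0. Lengths are in mm, angles in rad, forces in N, time in s.
With the tool pointing down it reaches from about 275 to 725 mm from the base axis. Payload 5.6 kg.
Tool frame: the origin (TCP) lies at the very end of the fingers, on their centre line; the grasp point (between the pads) lies 19 mm behind it; z points along the fingers, y is the direction in which the jaws open and shut (so a half turn about z gives the same grasp; the last joint's range is limited). The gripper opens to 85 mm and grips with 20 to 120 N. Pads are 22 mm wide; open, the fingers measure 114 mm over their backs; the gripper's body (76 mm by 85 mm) begins 54 mm behind the grasp point. The pads swing forward as they close: fully open they stand 13 mm farther back than shut.
Start: joints at [-1.064, 0.255, 0.108, 0, -1.424, -0.285], TCP at [121.013, -536.515, 231.283] pointing down, gripper open.
Joint ranges: [-2.95, 2.95], [-1.21, 1.97], [-1.09, 1.5], [-2.87, 1.71], [-2.94, -0.07], [-3.05, 3.05]. Speed limits (rad/s): [2.57, 2.57, 3.14, 3.14, 3.14, 3.14].

### API

Orientations are given as a unit quaternion [x, y, z, w].
In Python, from workcell import sense, grab_frame, sign_off, outline_of gives the robot as it stands. The module is installed in compiled form; this text tells all that it offers.
- The arm moves only by the shell command python3 -m inch 'ROWS' [FORCE]. ROWS is JSON, a list of rows, each a list of 3 entries, a list of its own where there are three numbers: the closure, from -1 (fully open) to 1 (shut), so that 0 is half open, then the shift along the tool's x, y, z in cm, then the turn, a rotation vector about the tool's x, y, z in rad. In form: [[jaw, [x, y, z], [ax, ay, az]], ...]. A call has 1 to 12 rows; each row is the pose to reach, as a shift and turn from the pose commanded when the call began, along the tool's axes at that moment; what a row does not reach only later rows make up. A row lasts 1/12 s, in which the tool goes at most 41.7 mm and 7.16 degrees, less where a joint would pass 70% of its speed; a pose out of reach is approached as far as the arm can. A call with a gripper value outside its range is refused whole. The fingers move at their own pace and stop on an object; FORCE is the grip in N (left out, the last holds). Time passes only in rows, so rows that repeat a pose let the fingers close. It gives the time, the measured TCP pose, the force and the opening at its end, in the units of the state.
- sense(): the state, without advancing time (a new reading comes with each control period).
- grab_frame(name): name is "side" or "top" or "wrist"; returns a dict with "color" (420x560x3 uint8, blue, green, red), "depth" (420x560 float32, mm along the optical axis (not along the pixel's ray), 0 where there is no reading), "intrinsics" (3x3 intrinsics, pixels), "rvec" (rotation vector, rad) and "tvec" (3), from world to camera coordinates, as OpenCV has them; the wrist camera has in their place "hand_eye" (4x4, takes a point from camera to tool coordinates, whose origin is the TCP and whose axes are the flange's). Camera axes: x right, y down, z forward; pixel columns grow to the right and rows downward; lengths in mm; the calibration is good to about 2 mm. A picture is of the moment at which its call begins: read the wrist's pose just before it.
- sign_off(): hands the job in, once; it reports no verdict.
Trained networks look in a picture, given as the dict that the camera call returned (one of the last four; its "shot" number tells which), for a name from the list of things; names that differ only in an ending like _2 or _b are one class to them, and where a whole thing is asked for, a point or a joint stands for the part that bears it (a point fixed in the world has none). Each returns a list of dicts, best first, with "conf" (0 to 1); they miss things now and then, are a little off and sometimes report something else, mostly with a low value. They report only what shows in the picture. A call takes as long as a camera call.
- outline_of(picture, thing): "region" (420x560 bool, what is visible of it) and "rect" ([left, top, right, bottom] in pixels, round what is visible of it).
The state is a dict: "time": time; "joint_positions": joint angles; "joint_velocities": joint speeds; "tau": joint torques, N m; "ee_pos": TCP position; "tcp_rot": TCP orientation; "wrist_force": force on the tool from outside, world axes, zero at the start; "moment": the same for the moment, N m; "finger_gap": opening from 0.0 (shut) to 1.0 (fully open).
Only numpy, scipy, OpenCV 4.12 (cv2) and the standard library are available. Lean on these libraries where they do the work, as an engineer would, in place of code of your own. Each camera call takes 0.05 s, during which the arm holds its last target.

## Working session

There is one attempt and no reset: what is moved stays moved. The work goes in short steps, Python scripts to look and compute and a shell command to move; the robot and the scene stay as the last step left them, time stands still between calls to the robot, and variables do not carry over. Pictures are saved under pics/ and viewed, and the job is handed in when it is done.

```bash
mkdir -p pics
cat > h.py <<'E'
import numpy as np, cv2
from workcell import sense, grab_frame, sign_off, outline_of
from scipy.spatial.transform import Rotation as R
def world(f,u,v,d):
    K=np.array(f["intrinsics"]); p=np.array([(u-K[0,2])/K[0,0]*d,(v-K[1,2])/K[1,1]*d,d])
    Rm=cv2.Rodrigues(np.array(f["rvec"],float))[0]; return Rm.T@(p-np.array(f["tvec"]).ravel())
def cloud(f):
    K=np.array(f["intrinsics"]); d=f["depth"]; v,u=np.mgrid[:420,:560]
    p=np.stack([(u-K[0,2])/K[0,0]*d,(v-K[1,2])/K[1,1]*d,d],-1)
    Rm=cv2.Rodrigues(np.array(f["rvec"],float))[0]; return (p-np.array(f["tvec"]).ravel())@Rm
def proj(f,P):
    return cv2.projectPoints(np.array(P,float).reshape(-1,1,3),np.array(f["rvec"],float),np.array(f["tvec"],float),np.array(f["intrinsics"],float),None)[0].reshape(-1,2)
E
python3 - <<'E'
from h import *
s=sense(); print(s)
for n in ["top","side"]:
    f=grab_frame(n); cv2.imwrite(f"pics/{n}0.png",f["color"])
    P=cloud(f)
    for t in ["dial","start_key","stirrer"]:
        for o in outline_of(f,t)[:2]:
            m=o["region"]&(f["depth"]>0); print(n,t,o["conf"],o["rect"],np.median(P[m],0).round(1), np.percentile(P[m],[2,98],axis=0).round(1).tolist())
    Rm=cv2.Rodrigues(np.array(f["rvec"],float))[0]; print("cam",-Rm.T@np.array(f["tvec"]).ravel(), f["intrinsics"])
E
```

```text
{'time': 0.0, 'joint_positions': array([-1.06442561e+00,  2.55754091e-01,  1.07004811e-01, -4.78401800e-04,
       -1.42387699e+00, -2.84643836e-01]), 'joint_velocities': array([-1.83015681e-03,  6.54717446e-04,  7.57638005e-04,  4.41616470e-04,
       -3.41197827e-03,  1.20758122e-05]), 'tau': array([ 6.20802221e-04, -3.86630416e+01,  2.37938261e+01,  5.36513731e+00,
       -6.23695756e-03,  1.80502371e-05]), 'ee_pos': array([ 120.92986243, -536.040235  ,  230.39158916]), 'tcp_rot': array([-1.10601415e-01,  9.93864394e-01,  9.35492237e-04, -1.34190596e-04]), 'wrist_force': array([ 0.38225942,  0.71377892, -0.17463035]), 'moment': array([ 0.03046361, -0.03992174,  0.00738787]), 'finger_gap': 1.0024627422090582}
top dial 0.71 [238.1, 208.0, 278.9, 250.2] [536.8  36.9  73.8] [[494.9, -7.4, 69.9], [583.0, 82.2, 100.5]]
cam [ 374.46699447   20.67564592 1007.47731531] [[400.80820671   0.         277.40689126]
 [  0.         400.80820671 213.66017592]
 [  0.           0.           1.        ]]
side dial 0.75 [268.4, 195.6, 311.7, 234.1] [537.8  46.2  73.6] [[494.5, -7.1, 62.5], [585.2, 85.9, 99.9]]
side dial 0.31 [281.2, 243.0, 294.4, 256.2] [527.  140.7  80.9] [[515.9, 128.1, 74.0], [537.4, 149.1, 84.3]]
side start_key 0.4 [286.2, 246.7, 293.8, 256.7] [525.6 140.8  80.8] [[515.2, 126.5, 72.2], [536.0, 149.0, 84.3]]
side stirrer 0.75 [189.0, 198.0, 321.2, 276.7] [597.2 125.8  60. ] [[467.3, -14.3, 12.0], [748.7, 199.9, 84.5]]
cam [450.90021217 662.7209021  792.01604847] [[394.6544607    0.         275.09517673]
 [  0.         394.6544607  204.21897156]
 [  0.           0.           1.        ]]
```

Run:
```python
import cv2,numpy as np
a=cv2.imread("pics/top0.png")
cv2.imwrite("pics/top0z.png",cv2.resize(a[150:300,190:390],(800,600),interpolation=cv2.INTER_CUBIC))
```

```text
(no output)
```

View pics/top0.png

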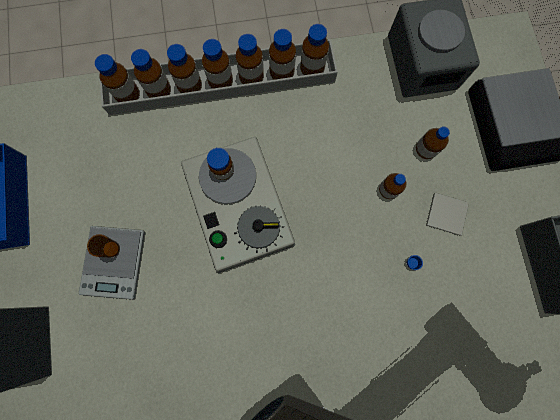

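View pics/side0.png

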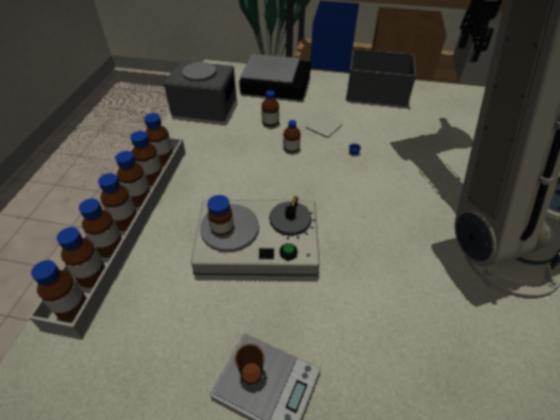

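View pics/top0z.png

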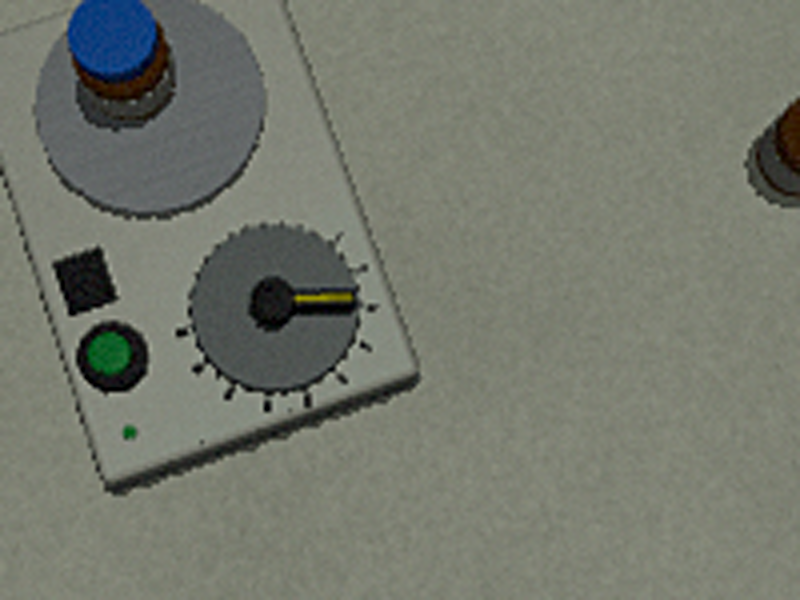

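Top view: the stirrer sits in the centre, with the wing pointing right (-y). In the zoom the hub is at (270,303) and the wing tip at (355,298). That is the third of the ten marks (373,307), so four clicks on is the mark at (267,406), towards the robot. The green key is at about (108,353) in the zoom.

```bash
cat >> h.py <<'E'
def dial(f,T=None,c0=(539,38)):
    # T: tool->world for wrist
    P=cloud(f) if T is None else wcloud(f,T)
    ok=(f["depth"]>0)&(np.hypot(P[...,0]-c0[0],P[...,1]-c0[1])<75)
    disc=ok&(abs(P[...,2]-74)<4)&(np.hypot(P[...,0]-c0[0],P[...,1]-c0[1])<60)
    hsv=cv2.cvtColor(f["color"],cv2.COLOR_BGR2HSV)
    yel=ok&(hsv[...,0]>18)&(hsv[...,0]<40)&(hsv[...,1]>110)&(P[...,2]>88)
    top=ok&(P[...,2]>92)&(P[...,2]<108)
    return P,disc,yel,top
def wcloud(f,T):
    K=np.array(f["intrinsics"]); d=f["depth"]; v,u=np.mgrid[:420,:560]
    p=np.stack([(u-K[0,2])/K[0,0]*d,(v-K[1,2])/K[1,1]*d,d],-1)
    M=T@np.array(f["hand_eye"],float); return p@M[:3,:3].T+M[:3,3]
def tool(s):
    T=np.eye(4); T[:3,:3]=R.from_quat(s["tcp_rot"]).as_matrix(); T[:3,3]=s["ee_pos"]; return T
E
python3 - <<'E'
from h import *
for n in ["top","side"]:
    f=grab_frame(n); P,d,y,t=dial(f)
    print(n,"yellow",y.sum(),P[y].mean(0).round(1) if y.any() else 0,"top",t.sum(),P[t].mean(0).round(1))
    q=P[y][:,:2]
    if len(q)>4:
        u,s,v=np.linalg.svd(q-q.mean(0)); print("yellow line dir deg",np.degrees(np.arctan2(v[0,1],v[0,0])),q[q[:,1].argmin()],q[q[:,1].argmax()])
    # stirrer deck outline
    for nm in ["stirrer"]:
        o=outline_of(f,nm)
        if o:
            m=o[0]["region"]&(abs(P[...,2]-60)<5)&(f["depth"]>0)
            print(cv2.minAreaRect(P[m][:,:2].astype(np.float32)))
E
```

```text
top yellow 39 [536.5   8.9  97.9] top 174 [538.8  24.7  98.3]
yellow line dir deg 86.97624039781024 [534.16454569  -8.66045607] [529.40693224  36.32506436]
((613.455322265625, 81.11543273925781), (288.31842041015625, 198.8385009765625), 10.467058181762695)
side yellow 34 [537.6  11.3  97.9] top 125 [539.2  29.4  98.1]
yellow line dir deg 83.35265855410904 [537.34462313  -5.54747537] [536.74939784  28.01610538]
((613.52392578125, 82.5075454711914), (288.0268249511719, 202.3997344970703), 10.562933921813965)
```

```bash
python3 -m inch '[[1,[0,0,0],[0,0,0]],[1,[0,0,0],[0,0,0]],[1,[-4,5,0],[0,0,0]],[1,[-7,8,0],[0,0,0]],[1,[-11,12,0],[0,0,0]],[1,[-14,15,0],[0,0,0]],[1,[-17,18,0],[0,0,0]],[1,[-20,21,0],[0,0,0]],[1,[-23,24,0],[0,0,0]],[1,[-26,27,0],[0,0,0]],[1,[-29,30,0],[0,0,0]],[1,[-32,33,0],[0,0,0]]]' 20
```

```text
time: 1.6
ee_pos: [338.0, -178.8, 231.8]
tcp_rot: [-0.111, 0.994, -0.0, 0.001]
wrist_force: [1.9, -1.7, 0.1]
finger_gap: 0.0
```

```bash
python3 -m inch '[[1,[-3.6,1.7,0],[0,0,0]],[1,[-7.2,3.4,0],[0,0,0]],[1,[-10.8,5.2,0],[0,0,0]],[1,[-14.4,6.9,0],[0,0,0]],[1,[-18,8.6,0],[0,0,0]],[1,[-21.6,10.3,0],[0,0,0]],[1,[-24,11.5,0],[0,0,0]],[1,[-25.8,12.4,0],[0,0,0]],[1,[-25.8,12.4,0],[0,0,0]],[1,[-25.8,12.4,0],[0,0,0]]]'
python3 - <<'E'
from h import *
s=sense(); f=grab_frame("wrist"); cv2.imwrite("pics/w1.png",f["color"])
print(s["ee_pos"],s["tcp_rot"],s["joint_positions"],s["wrist_force"])
T=tool(s); print(np.array(f["hand_eye"]))
P,d,y,t=dial(f,T)
print("yellow",y.sum(),P[y].mean(0) if y.any() else 0,t.sum())
f=grab_frame("top"); cv2.imwrite("pics/t1.png",cv2.resize(f["color"][150:300,190:390],(800,600)))
E
```

```text
time: 2.43
ee_pos: [562.2, -2.5, 230.5]
tcp_rot: [-0.111, 0.994, -0.0, -0.001]
wrist_force: [-0.5, 0.3, 0.1]
finger_gap: -0.0
[562.15732512  -2.48383671 230.50917269] [-1.11187693e-01  9.93799176e-01 -1.16042687e-04 -6.93226469e-04] [ 2.73814242e-01  2.80551660e-01  1.40538650e-01  4.91260955e-06
 -1.43218905e+00 -1.62177505e+00] [-0.47665488  0.31363539  0.14301791]
[[ 2.44430851e-04 -9.52179143e-01 -3.05540210e-01  7.86328373e+01]
 [ 9.99999949e-01  2.96229670e-04 -1.23168319e-04 -8.68414399e-01]
 [ 2.07788380e-04 -3.05540164e-01  9.52179166e-01 -1.43788581e+02]
 [ 0.00000000e+00  0.00000000e+00  0.00000000e+00  1.00000000e+00]]
yellow 222 [537.29189813   7.20383307  99.5158569 ] 1122
```

View pics/w1.png

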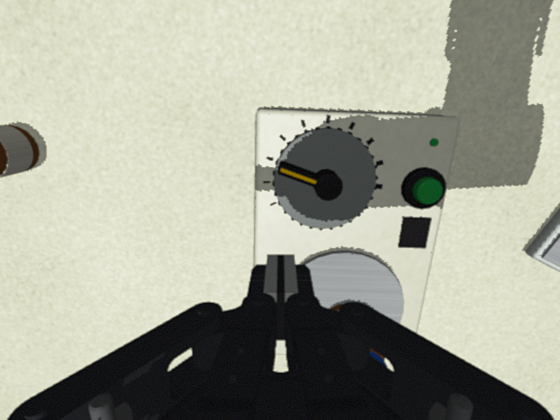

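View pics/t1.png

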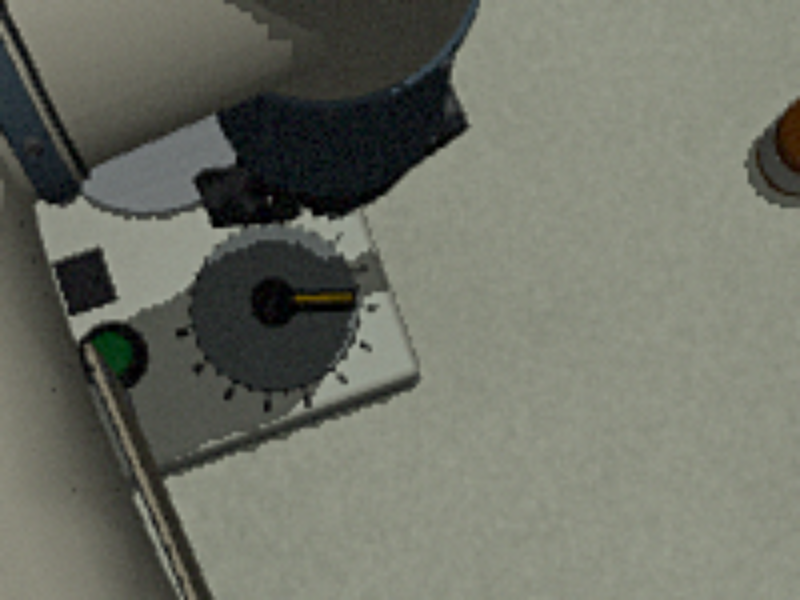

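Wrist view: wing from hub (328,184) to tip (280,168), green key at (430,189), closed fingertip at about (281,258). Next I'll measure the finger profile in the tool frame, and dial and key from this picture.

Run:
```python
from h import *
s=sense(); f=grab_frame("wrist"); T=tool(s)
print(f["intrinsics"])
Pt=wcloud(f,np.eye(4)); ok=(f["depth"]>0)
m=ok&(Pt[...,2]<8)&(Pt[...,2]>-70)&(abs(Pt[...,1])<40)&(abs(Pt[...,0])<30)
Q=Pt[m]
for z in range(-66,8,4):
    q=Q[(Q[:,2]>=z)&(Q[:,2]<z+4)]
    if len(q): print(z,len(q),q[:,1].min().round(1),q[:,1].max().round(1),"x",q[:,0].min().round(1),q[:,0].max().round(1))
P,d,y,t=dial(f,T)
q=P[y][:,:2]; u,_,v=np.linalg.svd(q-q.mean(0)); print("yellow dir",np.degrees(np.arctan2(v[0,1],v[0,0])),P[y].mean(0),q[q[:,1].argmin()],q[q[:,1].argmax()])
hub=t&(P[...,2]>98.5+1.2); print("z top",np.percentile(P[t][:,2],[5,50,95]))
for nm in ["dial","start_key"]:
    for o in outline_of(f,nm)[:1]:
        mm=o["region"]&ok; print(nm,o["conf"],o["rect"],np.median(P[mm],0).round(1))
        if nm=="dial":
            z=P[mm]; z=z[abs(z[:,2]-75)<4]
            print(z[:,2].mean(),cv2.minEnclosingCircle(z[:,:2].astype(np.float32)))
hsv=cv2.cvtColor(f["color"],cv2.COLOR_BGR2HSV)
g=ok&(hsv[...,0]>45)&(hsv[...,0]<85)&(hsv[...,1]>120)&(np.hypot(P[...,0]-527,P[...,1]-138)<25)
z=P[g]; z=z[z[:,2]>np.percentile(z[:,2],50)-1.5]; print("green",g.sum(),z.mean(0),cv2.minEnclosingCircle(z[:,:2].astype(np.float32)))
```

```text
[[314.42392116   0.         280.28643525]
 [  0.         314.42392116 209.45329262]
 [  0.           0.           1.        ]]
-66 1760 -40.0 40.0 x -9.1 17.2
-62 2842 -39.9 39.9 x -9.5 13.8
-58 3106 -39.7 38.1 x -10.0 15.1
-54 1615 -36.6 35.0 x -11.9 15.3
-50 1333 -33.0 31.8 x -11.8 15.0
-46 474 -27.5 27.6 x -2.5 14.6
-42 524 -16.6 15.6 x -10.5 13.2
-38 233 -7.3 12.6 x -11.0 12.2
-34 290 -14.4 12.8 x 6.4 12.2
-30 318 -14.3 12.8 x 6.3 12.4
-26 280 -14.3 12.8 x 6.5 12.3
-22 275 -14.3 12.8 x 6.6 12.2
-18 247 -14.4 12.8 x 6.6 12.1
-14 223 -14.1 12.5 x 6.8 12.3
-10 154 -12.9 10.9 x 6.7 12.2
-6 38 -7.3 5.8 x 10.5 11.6
yellow dir 82.92514121113757 [537.3591503    7.07134088 100.20083032] [531.10767714 -10.59104935] [545.9375605   40.75031132]
z top [ 96.95289735 100.35002621 102.08246011]
dial 0.81 [272.7, 128.8, 378.5, 229.9] [535.3  33.5  75.3]
75.19144090699483 ((541.1419677734375, 36.29682159423828), 51.48222732543945)
start_key 0.95 [412.2, 178.8, 443.3, 204.5] [526.9 132.6  82.8]
green 690 [527.43207709 134.54654167  83.03771099] ((527.6301879882812, 134.99696350097656), 12.632391929626465)
```

```bash
python3 -m inch '[[1,[0,0,0],[0,0,-0.12]],[1,[0,0,0],[0,0,-0.24]],[1,[0,0,0],[0,0,-0.36]],[1,[0,0,0],[0,0,-0.48]],[1,[0,0,0],[0,0,-0.6]],[1,[0,0,0],[0,0,-0.72]],[1,[0,0,0],[0,0,-0.84]],[1,[0,0,0],[0,0,-0.96]],[1,[0,0,0],[0,0,-1.08]],[1,[0,0,0],[0,0,-1.18]],[1,[0,0,0],[0,0,-1.23]],[1,[0,0,0],[0,0,-1.23]]]'
cat > m.py <<'E'
from h import *
import sys
C=np.array([540.7,37.0])
s=sense(); T=tool(s); f=grab_frame("wrist"); P,d,y,t=dial(f,T,C)
if len(sys.argv)>1: cv2.imwrite(f"pics/{sys.argv[1]}.png",f["color"])
print("t",s["time"],"ee",s["ee_pos"].round(1),"F",s["wrist_force"].round(1),"q",s["joint_positions"].round(2))
print("toolx ang",np.degrees(np.arctan2(T[1,0],T[0,0])).round(1))
def ang(P,y):
    m=P[y].mean(0)[:2]; q=P[y][:,:2]; v=np.linalg.svd(q-q.mean(0))[2][0]
    if v@(m-C)<0: v=-v
    return len(q),m.round(1),"ang",np.degrees(np.arctan2(*(m-C)[::-1])).round(1),"svd",np.degrees(np.arctan2(v[1],v[0])).round(1)
if y.sum()>8: print("wrist yellow",ang(P,y)); w=ang(P,y)
for n in ["side","top"]:
    f=grab_frame(n); P,d,y,t=dial(f,None,C)
    if y.sum()>4: print(n,ang(P,y))
dv=T[:2,3]-C
x=T[:2,0]/np.linalg.norm(T[:2,0]); yy=T[:2,1]/np.linalg.norm(T[:2,1])
print("tool rel centre: radial(x)",(dv@x).round(1),"push(y)",(dv@yy).round(1))
E
python3 m.py w2
```

```text
time: 3.68
ee_pos: [561.5, -3.6, 231.8]
tcp_rot: [-0.664, 0.748, -0.0, 0.0]
wrist_force: [-0.6, 0.5, 0.5]
finger_gap: -0.004
t 3.6833 ee [561.5  -3.6 231.8] F [-0.6  0.5  0.5] q [ 0.27  0.28  0.14 -0.   -1.43 -0.39]
toolx ang -96.8
wrist yellow (214, array([537.6,   6.6]), 'ang', np.float64(-95.9), 'svd', np.float64(-98.5))
side (22, array([537.7,  13.9]), 'ang', np.float64(-97.4), 'svd', np.float64(-93.3))
top (51, array([535.2,  11.1]), 'ang', np.float64(-102.0), 'svd', np.float64(-108.3))
tool rel centre: radial(x) 37.8 push(y) -25.4
```

View pics/w2.png

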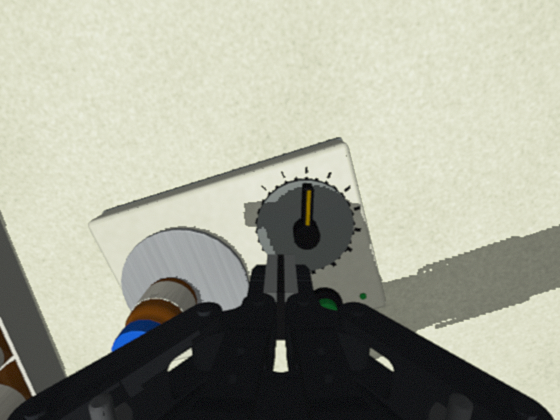

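```bash
python3 -m inch '[[1,[-0.1,-0.1,3],[0,0,0]],[1,[-0.1,-0.2,6],[0,0,0]],[1,[-0.1,-0.2,9],[0,0,0]],[1,[-0.1,-0.2,11.5],[0,0,0]],[1,[-0.1,-0.2,13],[0,0,0]],[1,[-0.1,-0.2,14],[0,0,0]],[1,[-0.1,-0.2,14.7],[0,0,0]],[1,[-0.1,-0.2,14.7],[0,0,0]]]'
python3 m.py w3
```

```text
time: 4.5
ee_pos: [563.5, -2.4, 83.4]
tcp_rot: [-0.664, 0.748, 0.0, -0.001]
wrist_force: [-0.3, 0.2, 0.7]
finger_gap: 0.002
t 4.5 ee [563.5  -2.4  83.4] F [-0.3  0.2  0.7] q [ 0.27  0.37 -0.12 -0.   -1.08 -0.39]
toolx ang -96.9
wrist yellow (397, array([536.6,   0. ]), 'ang', np.float64(-96.3), 'svd', np.float64(-95.6))
side (24, array([537.5,  15.4]), 'ang', np.float64(-98.3), 'svd', np.float64(-91.5))
top (21, array([534.4,  17.3]), 'ang', np.float64(-107.8), 'svd', np.float64(-124.2))
tool rel centre: radial(x) 36.4 push(y) -27.4
```

View pics/w3.png

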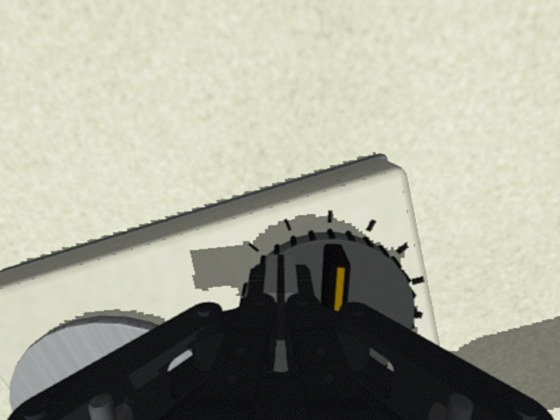

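```bash
cat > plan.py <<'E'
from h import *
import sys
C=np.array([540.7,37.0]); phi0=np.radians(-96.5); r=36.; d=float(sys.argv[1])
s=sense(); T=tool(s); a0=np.arctan2(T[1,0],T[0,0]); X=T[:2,0]; Y=T[:2,1]
for th in map(float,sys.argv[2:]):
    a=phi0-th; u=np.array([np.cos(a),np.sin(a)]); t=np.array([np.sin(a),-np.cos(a)])
    p=C+r*u-d*t-T[:2,3]
    print(th,"shift cm",(p@X/10).round(2),(p@Y/10).round(2),"z to 82:",((T[2,3]-82)/10).round(2),"turn",((a0-a+np.pi)%(2*np.pi)-np.pi).round(3))
E
python3 plan.py 18.6 0 0.05 0.1 0.15 0.2 0.25 0.3 0.35 0.4
```

```text
0.0 shift cm -0.02 0.99 z to 82: 0.36 turn -0.006
0.05 shift cm 0.07 1.17 z to 82: 0.36 turn 0.044
0.1 shift cm 0.15 1.35 z to 82: 0.36 turn 0.094
0.15 shift cm 0.22 1.54 z to 82: 0.36 turn 0.144
0.2 shift cm 0.28 1.74 z to 82: 0.36 turn 0.194
0.25 shift cm 0.34 1.93 z to 82: 0.36 turn 0.244
0.3 shift cm 0.38 2.13 z to 82: 0.36 turn 0.294
0.35 shift cm 0.41 2.33 z to 82: 0.36 turn 0.344
0.4 shift cm 0.43 2.53 z to 82: 0.36 turn 0.394
```

```bash
python3 -m inch '[[1,[0,0.3,0.1],[0,0,0]],[1,[0,0.6,0.2],[0,0,0]],[1,[0,0.8,0.2],[0,0,0]],[1,[0,1,0.2],[0,0,0]],[1,[0.1,1.2,0.2],[0,0,0.05]],[1,[0.15,1.35,0.2],[0,0,0.1]],[1,[0.22,1.54,0.2],[0,0,0.15]],[1,[0.22,1.54,0.2],[0,0,0.15]]]'
python3 m.py w4
```

```text
time: 5.32
ee_pos: [549.1, -2.7, 82.8]
tcp_rot: [-0.605, 0.796, -0.001, 0.001]
wrist_force: [3.0, -0.4, -1.1]
finger_gap: -0.002
t 5.3167 ee [549.1  -2.7  82.8] F [ 3.  -0.4 -1.1] q [ 0.28  0.34 -0.16  0.   -1.06 -0.55]
toolx ang -105.5
wrist yellow (346, array([530.7,  -0.6]), 'ang', np.float64(-104.9), 'svd', np.float64(-94.0))
side (35, array([533.7,  10.3]), 'ang', np.float64(-104.7), 'svd', np.float64(-99.9))
top (23, array([524.6,  18.2]), 'ang', np.float64(-130.5), 'svd', np.float64(-142.7))
tool rel centre: radial(x) 36.0 push(y) -18.8
```

View pics/w4.png

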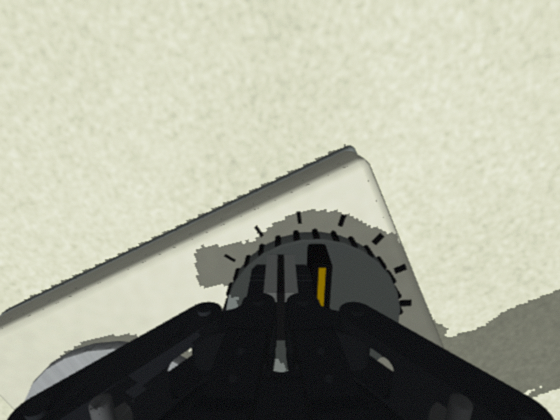

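In contact with about 3 N, and the wing has turned about 8.5°, as predicted. I'll carry on over the first crest.

```bash
python3 plan.py 18.6 0.15 0.2 0.25 0.3 0.32 0.4
```

```text
0.15 shift cm -0.01 -0.01 z to 82: 0.08 turn -0.004
0.2 shift cm 0.08 0.17 z to 82: 0.08 turn 0.046
0.25 shift cm 0.16 0.36 z to 82: 0.08 turn 0.096
0.3 shift cm 0.23 0.55 z to 82: 0.08 turn 0.146
0.32 shift cm 0.25 0.62 z to 82: 0.08 turn 0.166
0.4 shift cm 0.34 0.93 z to 82: 0.08 turn 0.246
```

```bash
python3 -m inch '[[1,[0.05,0.1,0],[0,0,0.03]],[1,[0.08,0.17,0],[0,0,0.05]],[1,[0.12,0.27,0],[0,0,0.07]],[1,[0.16,0.36,0],[0,0,0.1]],[1,[0.2,0.46,0],[0,0,0.12]],[1,[0.23,0.55,0],[0,0,0.15]],[1,[0.23,0.55,0],[0,0,0.15]],[1,[0.23,0.55,0],[0,0,0.15]]]'
python3 m.py w5; python3 plan.py 18.6 0.35 0.4 0.45 0.5 0.55 0.6 0.65 0.7 0.72
```

```text
time: 6.13
ee_pos: [542.0, -3.4, 82.1]
tcp_rot: [-0.545, 0.838, 0.0, -0.0]
wrist_force: [-0.2, 0.2, -0.2]
finger_gap: -0.001
t 6.1333 ee [542.   -3.4  82.1] F [-0.2  0.2 -0.2] q [ 0.28  0.33 -0.18 -0.   -1.06 -0.7 ]
toolx ang -114.0
wrist yellow (361, array([521.7,   4.2]), 'ang', np.float64(-120.1), 'svd', np.float64(-117.7))
side (37, array([528.1,  17.1]), 'ang', np.float64(-122.2), 'svd', np.float64(-121.5))
top (15, array([523.2,  23.4]), 'ang', np.float64(-142.1), 'svd', np.float64(-145.0))
tool rel centre: radial(x) 36.3 push(y) -17.6
0.35 shift cm 0.06 0.1 z to 82: 0.02 turn 0.045
0.4 shift cm 0.14 0.29 z to 82: 0.02 turn 0.095
0.45 shift cm 0.21 0.48 z to 82: 0.02 turn 0.145
0.5 shift cm 0.27 0.67 z to 82: 0.02 turn 0.195
0.55 shift cm 0.32 0.86 z to 82: 0.02 turn 0.245
0.6 shift cm 0.37 1.06 z to 82: 0.02 turn 0.295
0.65 shift cm 0.4 1.26 z to 82: 0.02 turn 0.345
0.7 shift cm 0.42 1.46 z to 82: 0.02 turn 0.395
0.72 shift cm 0.43 1.54 z to 82: 0.02 turn 0.415
```

View pics/w5.png

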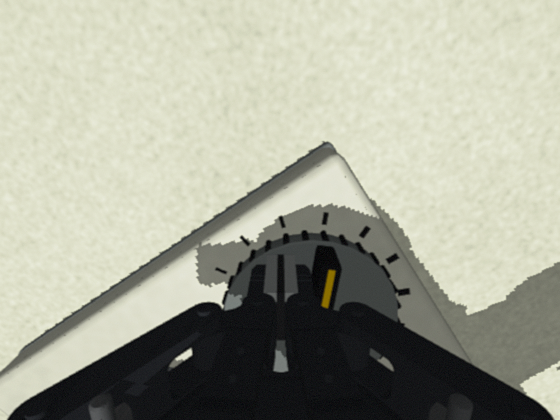

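The first click went as planned: the wing moved from -96.3° to -120.1° and the force dropped to zero. Now the second.

```bash
python3 -m inch '[[1,[0.06,0.1,0],[0,0,0.04]],[1,[0.14,0.29,0],[0,0,0.09]],[1,[0.21,0.48,0],[0,0,0.14]],[1,[0.25,0.57,0],[0,0,0.17]],[1,[0.27,0.67,0],[0,0,0.19]],[1,[0.3,0.76,0],[0,0,0.22]],[1,[0.32,0.86,0],[0,0,0.24]],[1,[0.35,0.96,0],[0,0,0.27]],[1,[0.37,1.06,0],[0,0,0.29]],[1,[0.4,1.26,0],[0,0,0.34]],[1,[0.42,1.44,0],[0,0,0.39]],[1,[0.42,1.44,0],[0,0,0.39]]]'
python3 m.py w6; python3 plan.py 18.6 0.75 0.8 0.85 0.9 0.95 1.0 1.05 1.1 1.12
```

```text
time: 7.28
ee_pos: [526.8, -1.1, 82.1]
tcp_rot: [-0.371, 0.929, 0.0, -0.001]
wrist_force: [0.4, -0.0, 0.8]
finger_gap: -0.003
t 7.2833 ee [526.8  -1.1  82.1] F [ 0.4 -0.   0.8] q [ 0.29  0.31 -0.22 -0.   -1.05 -1.11]
toolx ang -136.4
wrist yellow (368, array([510.6,  14.8]), 'ang', np.float64(-143.5), 'svd', np.float64(-143.1))
side (32, array([519.9,  23.9]), 'ang', np.float64(-147.9), 'svd', np.float64(-137.8))
top (11, array([498. ,  30.3]), 'ang', np.float64(-171.1), 'svd', np.float64(-178.0))
tool rel centre: radial(x) 36.4 push(y) -18.0
0.75 shift cm 0.09 0.19 z to 82: 0.02 turn 0.056
0.8 shift cm 0.17 0.37 z to 82: 0.02 turn 0.106
0.85 shift cm 0.24 0.56 z to 82: 0.02 turn 0.156
0.9 shift cm 0.3 0.76 z to 82: 0.02 turn 0.206
0.95 shift cm 0.35 0.95 z to 82: 0.02 turn 0.256
1.0 shift cm 0.38 1.15 z to 82: 0.02 turn 0.306
1.05 shift cm 0.41 1.35 z to 82: 0.02 turn 0.356
1.1 shift cm 0.43 1.55 z to 82: 0.02 turn 0.406
1.12 shift cm 0.44 1.64 z to 82: 0.02 turn 0.426
```

View pics/w6.png

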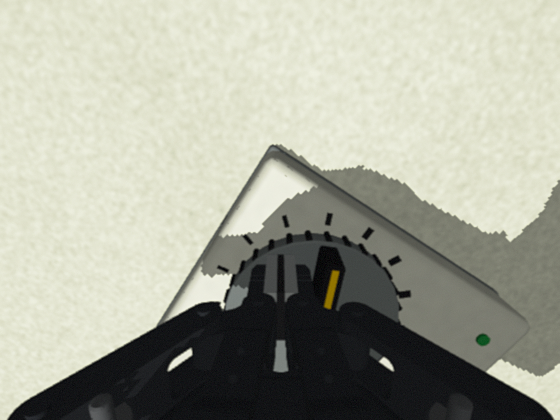

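Second click reached: -143.5°, 47° in total. On to the third.

```bash
python3 -m inch '[[1,[0.09,0.19,0],[0,0,0.05]],[1,[0.17,0.37,0],[0,0,0.1]],[1,[0.24,0.56,0],[0,0,0.15]],[1,[0.27,0.66,0],[0,0,0.18]],[1,[0.3,0.76,0],[0,0,0.2]],[1,[0.33,0.86,0],[0,0,0.23]],[1,[0.35,0.95,0],[0,0,0.25]],[1,[0.37,1.05,0],[0,0,0.28]],[1,[0.39,1.2,0],[0,0,0.32]],[1,[0.41,1.4,0],[0,0,0.37]],[1,[0.43,1.6,0],[0,0,0.42]],[1,[0.43,1.6,0],[0,0,0.42]]]'
python3 m.py w7; python3 plan.py 18.6 1.15 1.2 1.25 1.3 1.35 1.4 1.45 1.5 1.53 1.56
```

```text
time: 8.43
ee_pos: [513.0, 7.6, 82.2]
tcp_rot: [-0.169, 0.986, 0.0, -0.0]
wrist_force: [0.1, -0.1, -0.2]
finger_gap: -0.003
t 8.4333 ee [513.    7.6  82.2] F [ 0.1 -0.1 -0.2] q [ 0.32  0.28 -0.25 -0.   -1.04 -1.55]
toolx ang -160.5
wrist yellow (373, array([504.9,  29. ]), 'ang', np.float64(-167.4), 'svd', np.float64(-167.1))
side (42, array([514.7,  32. ]), 'ang', np.float64(-169.2), 'svd', np.float64(-159.6))
tool rel centre: radial(x) 35.9 push(y) -18.5
1.15 shift cm 0.1 0.14 z to 82: 0.03 turn 0.036
1.2 shift cm 0.18 0.32 z to 82: 0.03 turn 0.086
1.25 shift cm 0.25 0.51 z to 82: 0.03 turn 0.136
1.3 shift cm 0.32 0.7 z to 82: 0.03 turn 0.186
1.35 shift cm 0.37 0.9 z to 82: 0.03 turn 0.236
1.4 shift cm 0.41 1.1 z to 82: 0.03 turn 0.286
1.45 shift cm 0.45 1.3 z to 82: 0.03 turn 0.336
1.5 shift cm 0.47 1.5 z to 82: 0.03 turn 0.386
1.53 shift cm 0.48 1.62 z to 82: 0.03 turn 0.416
1.56 shift cm 0.49 1.74 z to 82: 0.03 turn 0.446
```

View pics/w7.png

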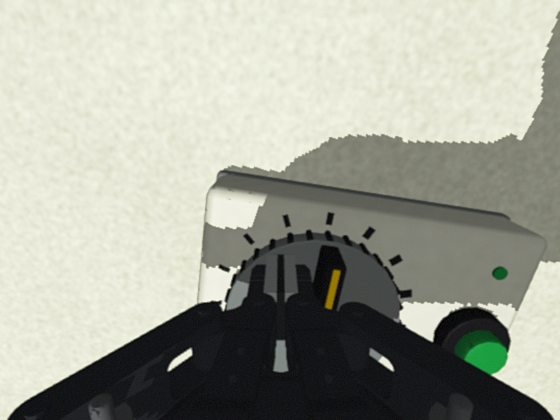

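Third click reached: -167.4°, 71° in total. Now the fourth, stopping the finger at about 1.53 rad.

```bash
python3 -m inch '[[1,[0.1,0.14,0],[0,0,0.04]],[1,[0.18,0.32,0],[0,0,0.09]],[1,[0.25,0.51,0],[0,0,0.14]],[1,[0.29,0.6,0],[0,0,0.16]],[1,[0.32,0.7,0],[0,0,0.19]],[1,[0.35,0.8,0],[0,0,0.21]],[1,[0.37,0.9,0],[0,0,0.24]],[1,[0.41,1.1,0],[0,0,0.29]],[1,[0.43,1.2,0],[0,0,0.31]],[1,[0.45,1.35,0],[0,0,0.34]],[1,[0.47,1.5,0],[0,0,0.39]],[1,[0.48,1.61,0],[0,0,0.42]]]'
python3 m.py w8
```

```text
time: 9.58
ee_pos: [503.5, 21.1, 82.3]
tcp_rot: [0.04, 0.999, 0.0, -0.0]
wrist_force: [0.2, 0.4, 0.0]
finger_gap: 0.002
t 9.5833 ee [503.5  21.1  82.3] F [0.2 0.4 0. ] q [ 0.35  0.26 -0.28 -0.   -1.03 -2.  ]
toolx ang 175.4
wrist yellow (339, array([503.2,  38.9]), 'ang', np.float64(177.1), 'svd', np.float64(-179.0))
side (42, array([512.6,  42.3]), 'ang', np.float64(169.3), 'svd', np.float64(179.0))
tool rel centre: radial(x) 35.8 push(y) -18.8
```

View pics/w8.png

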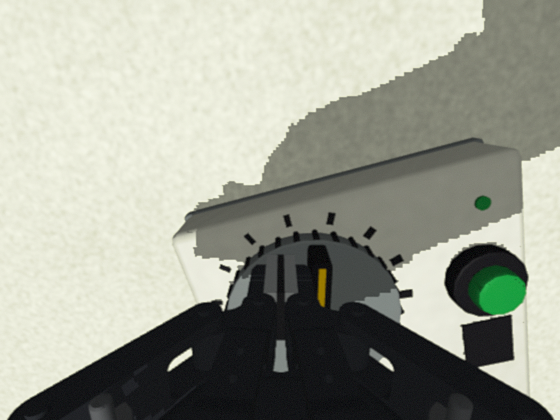

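The wing still touches the finger at about 1.51 rad, perhaps still snapping. I'll hold briefly and check again.

```bash
python3 -m inch '[[1,[0,0,0],[0,0,0]],[1,[0,0,0],[0,0,0]]]'
python3 m.py w9;python3 plan.py 18.6 1.53 1.56 1.6
```

```text
time: 9.9
ee_pos: [503.6, 20.9, 82.3]
tcp_rot: [0.039, 0.999, 0.0, -0.0]
wrist_force: [-0.6, -0.2, -0.0]
finger_gap: 0.002
t 9.9 ee [503.6  20.9  82.3] F [-0.6 -0.2 -0. ] q [ 0.35  0.26 -0.28 -0.   -1.03 -2.  ]
toolx ang 175.6
wrist yellow (383, array([505.6,  44.2]), 'ang', np.float64(168.4), 'svd', np.float64(168.3))
side (50, array([513.1,  45.3]), 'ang', np.float64(163.2), 'svd', np.float64(170.2))
tool rel centre: radial(x) 35.7 push(y) -18.9
1.53 shift cm 0.02 0.02 z to 82: 0.03 turn -0.005
1.56 shift cm 0.07 0.13 z to 82: 0.03 turn 0.025
1.6 shift cm 0.14 0.28 z to 82: 0.03 turn 0.065
```

View pics/w9.png

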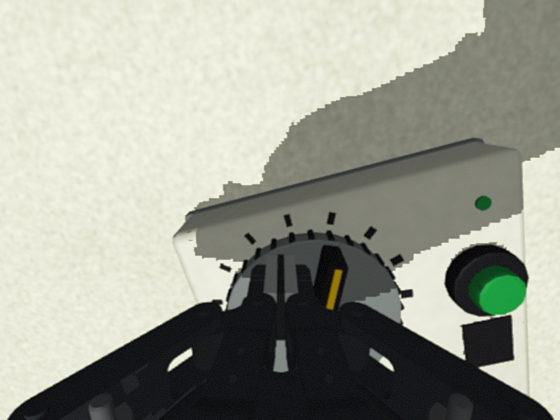

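Fourth click reached: 168.4°, 95° in total. Backing off and lifting.

```bash
python3 -m inch '[[1,[0,-0.5,0],[0,0,0]],[1,[0,-1,0],[0,0,0]],[1,[0,-1,-2],[0,0,0]],[1,[0,-1,-4.5],[0,0,0]],[1,[0,-1,-7],[0,0,0]],[1,[-0.5,2,-8],[0,0,0]],[1,[-1,5.5,-8],[0,0,0]],[1,[-1,5.5,-8],[0,0,0]],[1,[-1,5.5,-8],[0,0,0]]]'
python3 m.py w10
cat > key.py <<'E'
from h import *
s=sense(); f=grab_frame("wrist"); T=tool(s); P=wcloud(f,T); ok=f["depth"]>0
hsv=cv2.cvtColor(f["color"],cv2.COLOR_BGR2HSV)
g=ok&(hsv[...,0]>45)&(hsv[...,0]<85)&(hsv[...,1]>120)&(np.hypot(P[...,0]-527,P[...,1]-136)<25)
z=P[g]; z=z[z[:,2]>np.percentile(z[:,2],60)-1.5]; (c,rr)=cv2.minEnclosingCircle(z[:,:2].astype(np.float32)); print("green",g.sum(),z.mean(0).round(1),c,rr)
for t in [c,(527.3,136)]:
    dv=np.array(t)-T[:2,3]; print("shift cm",(dv@T[:2,0]/10).round(2),(dv@T[:2,1]/10).round(2))
print("ring z",np.median(P[ok&(abs(np.hypot(P[...,0]-c[0],P[...,1]-c[1])-17)<2)][:,2]))
f=grab_frame("top"); P=cloud(f); hsv=cv2.cvtColor(f["color"],cv2.COLOR_BGR2HSV)
g=(f["depth"]>0)&(hsv[...,0]>45)&(hsv[...,0]<85)&(hsv[...,1]>120)&(np.hypot(P[...,0]-527,P[...,1]-136)<25); print("top",g.sum(),P[g].mean(0) if g.any() else 0)
E
python3 key.py
```

```text
time: 10.8
ee_pos: [518.0, 75.7, 162.1]
tcp_rot: [0.038, 0.999, 0.0, -0.0]
wrist_force: [0.4, -1.1, 0.6]
finger_gap: 0.002
t 10.8 ee [518.   75.7 162.1] F [ 0.4 -1.1  0.6] q [ 0.44  0.23 -0.1  -0.   -1.24 -2.09]
toolx ang 175.6
wrist yellow (321, array([512.4,  42.8]), 'ang', np.float64(168.3), 'svd', np.float64(167.3))
side (49, array([517.5,  44.7]), 'ang', np.float64(161.7), 'svd', np.float64(165.5))
top (31, array([507.8,  45.2]), 'ang', np.float64(165.9), 'svd', np.float64(172.3))
tool rel centre: radial(x) 25.6 push(y) 36.9
green 1006 [527.  135.   83.4] (522.9951782226562, 132.74508666992188) 17.393085479736328
shift cm -0.08 5.9
shift cm -0.49 6.26
ring z 243.17888347176472
top 59 [521.88416222 139.63478046  79.23647585]
```

View pics/w10.png

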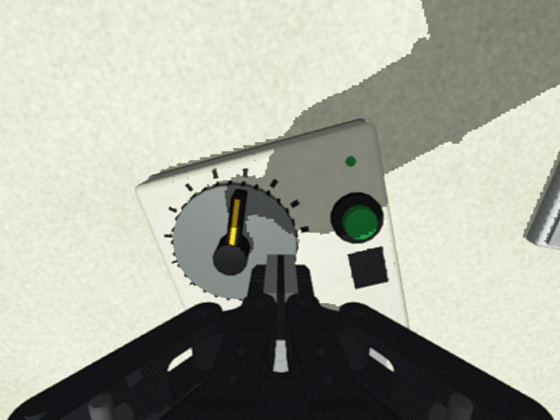

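The wing now points at the seventh mark (245,172), four marks on from the third. The key is at (360,222). Moving above the key.

```bash
python3 -m inch '[[1,[-0.3,3,0],[0,0,0]],[1,[-0.5,5.5,0],[0,0,0]],[1,[-0.5,6.2,1],[0,0,0]],[1,[-0.5,6.2,3.5],[0,0,0]],[1,[-0.5,6.2,5.5],[0,0,0]],[1,[-0.5,6.2,6.8],[0,0,0]],[1,[-0.5,6.2,7.2],[0,0,0]],[1,[-0.5,6.2,7.2],[0,0,0]]]'
python3 m.py w11
python3 - <<'E'
from h import *
f=grab_frame("side"); cv2.imwrite("pics/s11.png",cv2.resize(f["color"][170:290,180:340],(800,600),interpolation=cv2.INTER_CUBIC))
E
```

```text
time: 11.72
ee_pos: [526.9, 135.2, 89.1]
tcp_rot: [0.039, 0.999, -0.001, -0.001]
wrist_force: [-0.4, -0.8, 1.0]
finger_gap: 0.008
t 11.7167 ee [526.9 135.2  89.1] F [-0.4 -0.8  1. ] q [ 0.54  0.33 -0.16 -0.   -1.08 -2.19]
toolx ang 175.5
wrist yellow (621, array([512.4,  42.9]), 'ang', np.float64(168.1), 'svd', np.float64(167.5))
side (14, array([501.3,  48.4]), 'ang', np.float64(163.9), 'svd', np.float64(-117.6))
top (39, array([515. ,  48.3]), 'ang', np.float64(156.2), 'svd', np.float64(105.1))
tool rel centre: radial(x) 21.5 push(y) 96.9
```

View pics/w11.png

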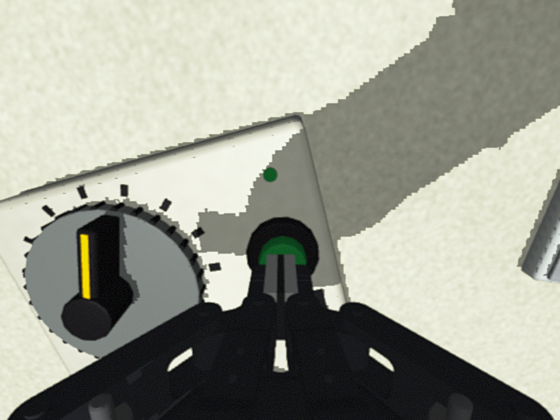

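View pics/s11.png

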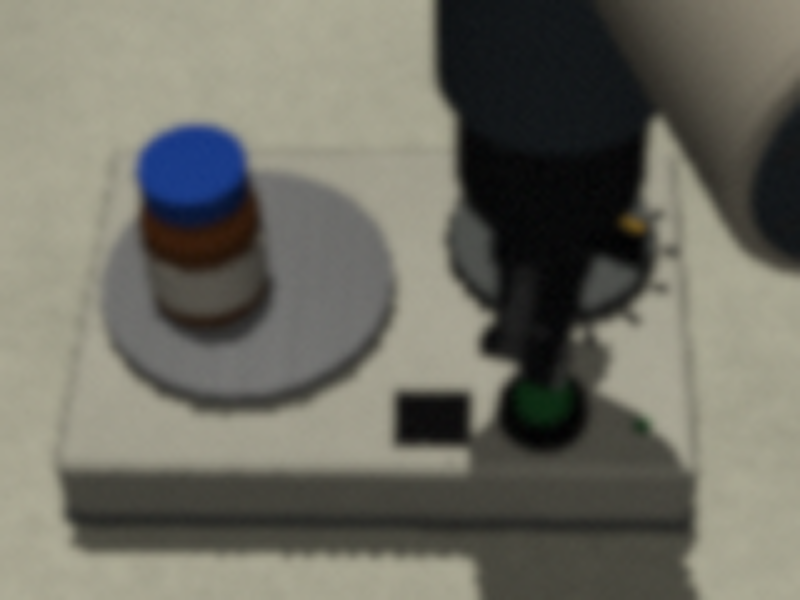

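The fingertip stands over the key, centred sideways (finger column 281, key 283). Pressing slowly.

```bash
python3 -m inch '[[1,[0,0,0.3],[0,0,0]],[1,[0,0,0.5],[0,0,0]],[1,[0,0,0.7],[0,0,0]],[1,[0,0,0.9],[0,0,0]],[1,[0,0,0.9],[0,0,0]]]'; python3 -m inch '[[1,[0,0,0.1],[0,0,0]],[1,[0,0,0.2],[0,0,0]],[1,[0,0,0.2],[0,0,0]]]'
```

```text
time: 12.33
ee_pos: [527.7, 136.3, 81.0]
tcp_rot: [0.039, 0.999, -0.0, -0.0]
wrist_force: [-1.1, 0.2, 1.5]
finger_gap: 0.002
time: 12.58
ee_pos: [527.7, 136.3, 79.3]
tcp_rot: [0.039, 0.999, 0.0, 0.0]
wrist_force: [-0.7, -0.5, 2.7]
finger_gap: -0.003
```

```bash
python3 -m inch '[[1,[0,0,0.1],[0,0,0]],[1,[0,0,0.2],[0,0,0]],[1,[0,0,0.2],[0,0,0]]]'; python3 -m inch '[[1,[0,0,0.1],[0,0,0]],[1,[0,0,0.1],[0,0,0]]]'
```

```text
time: 12.83
ee_pos: [527.7, 136.3, 77.3]
tcp_rot: [0.039, 0.999, 0.0, 0.0]
wrist_force: [-0.5, -0.9, 3.4]
finger_gap: -0.003
time: 13.0
ee_pos: [527.7, 136.3, 76.3]
tcp_rot: [0.039, 0.999, 0.0, 0.0]
wrist_force: [-1.0, -0.2, 4.2]
finger_gap: -0.001
```

```bash
python3 -m inch '[[1,[0,0,0.1],[0,0,0]],[1,[0,0,0.1],[0,0,0]]]'; python3 -m inch '[[1,[0,0,0.05],[0,0,0]],[1,[0,0,0.05],[0,0,0]]]'; python3 m.py
```

```text
time: 13.17
ee_pos: [527.8, 136.3, 76.0]
tcp_rot: [0.039, 0.999, 0.0, 0.0]
wrist_force: [-3.3, -0.1, 8.8]
finger_gap: -0.002
time: 13.33
ee_pos: [527.8, 136.3, 76.0]
tcp_rot: [0.039, 0.999, 0.0, 0.0]
wrist_force: [-4.7, -0.5, 10.7]
finger_gap: 0.0
t 13.3333 ee [527.8 136.3  76. ] F [-4.7 -0.5 10.7] q [ 0.54  0.34 -0.18  0.   -1.05 -2.19]
toolx ang 175.5
wrist yellow (731, array([512.3,  43. ]), 'ang', np.float64(168.0), 'svd', np.float64(168.3))
top (40, array([511.9,  47.9]), 'ang', np.float64(159.2), 'svd', np.float64(104.3))
tool rel centre: radial(x) 20.6 push(y) 98.0
```

The key bottomed: z stays at 76.0, 6 mm below key top at about 82, while the force steps from 4 to 10 N. Releasing straight up and moving clear.

```bash
python3 -m inch '[[1,[0,0,-0.5],[0,0,0]],[1,[0,0,-1.2],[0,0,0]],[1,[0,0,-3],[0,0,0]],[1,[0,0,-6],[0,0,0]],[1,[0,0,-9],[0,0,0]],[1,[0,0,-12],[0,0,0]],[1,[0,0,-14],[0,0,0]],[1,[0,0,-15],[0,0,0]],[1,[0,0,-15],[0,0,0]],[1,[0,0,-15],[0,0,0]]]'
python3 m.py w12; python3 key.py
python3 - <<'E'
from h import *
f=grab_frame("top"); cv2.imwrite("pics/t12.png",f["color"])
f=grab_frame("side"); cv2.imwrite("pics/s12.png",f["color"])
E
```

```text
time: 14.32
ee_pos: [527.3, 136.4, 223.9]
tcp_rot: [0.039, 0.999, 0.0, -0.001]
wrist_force: [-0.4, 0.1, -1.0]
finger_gap: 0.0
t 14.3167 ee [527.3 136.4 223.9] F [-0.4  0.1 -1. ] q [ 0.54  0.25  0.08 -0.   -1.4  -2.19]
toolx ang 175.5
wrist yellow (231, array([512.5,  42.7]), 'ang', np.float64(168.5), 'svd', np.float64(166.8))
side (58, array([515.2,  44.9]), 'ang', np.float64(162.7), 'svd', np.float64(167.0))
top (43, array([512.4,  54.1]), 'ang', np.float64(148.9), 'svd', np.float64(84.5))
tool rel centre: radial(x) 21.1 push(y) 98.0
green 652 [526.8 135.5  89.2] (520.3143310546875, 137.51028442382812) 19.533288955688477
shift cm 0.67 0.1
shift cm -0.04 0.0
ring z 304.0588544927342
top 118 [525.30508647 136.00929585  87.44808592]
```

View pics/w12.png

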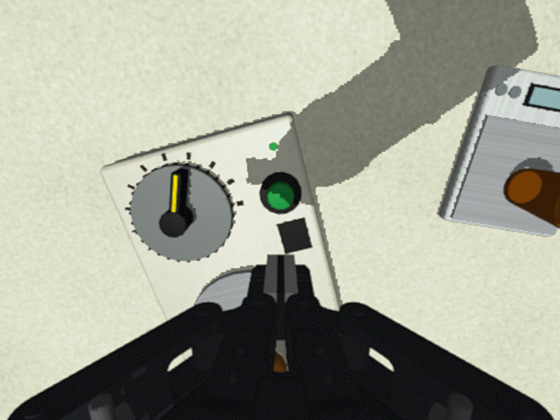

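View pics/s12.png

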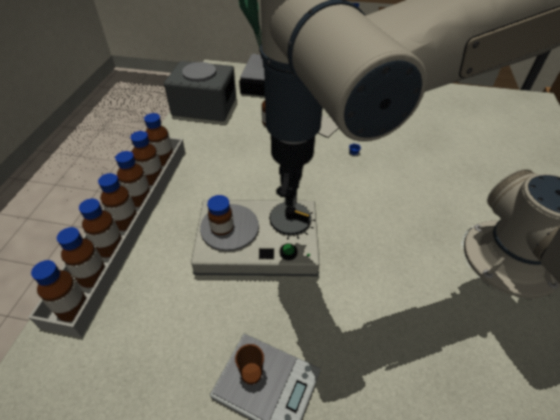

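The wing points at (188,155), the seventh mark. The key shows at (281,197), and the jar and scale look undisturbed. One more check of the key height, then I hand in.

Run:
```python
from h import *
s=sense(); f=grab_frame("wrist"); T=tool(s); P=wcloud(f,T)
print(P[190:203:4,274:289:4,2].round(1)); print("deck",np.median(P[205:215,240:255,2]))
print(sign_off())
```

```text
[[82.6 83.4 84.3 83.1]
 [82.9 82.8 82.8 82.6]
 [82.1 85.  82.8 82.2]
 [83.  84.3 83.1 83.7]]
deck 61.29989155482869
the job is handed in; nothing more can be done
None
```

I turned the dial four clicks clockwise and then pressed the green start key fully down. The job is handed in, at about 14.5 s of robot time. `sign_off()` gives no verdict, so this rests on my own checks.

- **Dial:** With shut fingertips, I pushed the wing from the third mark to the seventh, one click at a time. The wrist camera read -96°, -120°, -143.5°, -167°, then +168°, about 95° in total against the 96° wanted. The wing stayed at 168° after I let go and after the key press. The pushing force I read was at most about 3 N, but I read it only at the end of each move.
- **Key:** It went down against its spring and stopped about 6 mm below its up position. The vertical force was about 4 N just before the stop and 11 N at most. Afterwards its top measured about 83 mm, the same as before the press, so it is up again.
- **Bystanders:** Nothing nearby looked disturbed in the last pictures, but I did not measure each object's position. The arm hid bottle_a and bottle_b, and most of the tile, in the last side view, and I saved the last top view without looking at it. The arm passed well above them.

**Disagreements:** The top camera's wing angles were unreliable while the arm hid part of the dial (149° to 172° at the end), and the side camera read 162° to 167°. I relied on the wrist camera and the deck marks instead. One automatic key-height reading, 89 mm, was spoiled by stray depth points; the direct readings of the key top gave 83 mm.

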